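# Level the letter-scale shelf under load

### The arm

A 6-joint arm with a two-finger parallel gripper is mounted at the origin on a cart in front of the work surface, level with it; the furniture and walls round the work are solid. World frame = base frame: x ahead of the robot, y to its left, z up, the work surface at z = 0. Lengths are in m, angles in rad, forces in N, time in s.
With the tool pointing down it reaches from about 0.35 to 0.925 m from the base axis. Payload 6.4 kg.
Tool frame: the origin (TCP) lies at the very end of the fingers, on their centre line; the grasp point (between the pads) lies 19 mm behind it; z points along the fingers, y is the line along which they close (so a half turn about z gives the same grasp; the last joint's range is limited). The gripper opens to 85 mm and grips with 20 to 120 N. Pads are 22 mm wide; open, the fingers measure 114 mm over their backs; the gripper's body (76 mm by 85 mm) begins 54 mm behind the grasp point. The pads swing forward as they close: fully open they stand 13 mm farther back than shut.
Start: joints at [-1.363, 0.245, 1.558, -0, 1.339, -0.174], TCP at [0.242, -0.603, 0.202] pointing down, gripper open.
Joint ranges: [-3.13, 3.13], [-1.02, 2.26], [0.13, 2.54], [-0.95, 4.09], [0.21, 2.88], [-2.74, 2.74]. Speed limits (rad/s): [2.57, 2.57, 3.14, 3.14, 3.14, 3.14].

### API

Orientations are given as [roll, pitch, yaw] about the fixed x, y, z axes, in that order (R = Rz(yaw) Ry(pitch) Rx(roll)).
In Python, from workcell import arm, snapshot, job, masks_of gives the robot as it stands. The module is installed in compiled form; this text tells all that it offers.
- The arm moves only by the tool send_rows, never from a script. Its argument "commands" is a list of rows, each a list of 2 entries, a list of its own where there are three numbers: the shift along the tool's x, y, z in units of 25 mm (1.0 is 25 mm), then the turn about the tool's z in units of 6 degrees (1.0 is 6 degrees). In form: [[[x, y, z], yaw], ...]. A call has 1 to 12 rows; each row shifts and turns the commanded pose from where the row before left it, along the tool's axes as they then stand; what a row does not reach is not made up. A row lasts 1/8 s, in which the tool goes at most 62.5 mm and 10.7 degrees, less where a joint would pass 70% of its speed; a pose out of reach is approached as far as the arm can. A call is refused whole if a number of a shift passes 1 or a number of a turn 1, either way. A call with a gripper value outside its range is refused whole. "claw" is the opening, from 0 (shut) to 1 (fully open), set as the call begins (left out, the last holds). The fingers move at their own pace and stop on an object; the grip force is fixed at half the most. Time passes only in rows, so rows that do not move let the fingers close. It gives the time, the measured TCP pose, the force, the opening and the grip force at its end, in the units of the state.
- arm.sense(): the state, without advancing time (a new reading comes with each control period).
- snapshot(name): name is "side" or "top"; returns a dict with "image" (480x640x3 uint8, red, green, blue), "camera_matrix" (3x3 intrinsics, pixels), "rvec" (rotation vector, rad) and "tvec" (3), from world to camera coordinates, as OpenCV has them. Camera axes: x right, y down, z forward; pixel columns grow to the right and rows downward; lengths in m; the calibration is good to about 2 mm. A picture is of the moment at which its call begins. There is no depth.
- job.finish_job(): hands the job in; it is judged then, once.
Trained networks look in a picture, given as the dict that the camera call returned (one of the last four; its "shot" number tells which), for a name from the list of things; names that differ only in an ending like _2 or _b are one class to them, and where a whole thing is asked for, a point or a joint stands for the part that bears it (a point fixed in the world has none). Each returns a list of dicts, best first, with "confidence" (0 to 1); they miss things now and then, are a little off and sometimes report something else, mostly with a low value. They report only what shows in the picture. A call takes as long as a camera call.
- masks_of(picture, target): "mask" (480x640 bool, what is visible of it) and "rect" ([left, top, width, height] in pixels, round what is visible of it).
The state is a dict: "clock": time; "joint_pos": joint angles; "joint_vel": joint speeds; "tau": joint torques, N m; "tcp_pos": TCP position; "orientation": TCP orientation; "wrist_force": force on the tool from outside, world axes, zero at the start; "ft_torque": the same for the moment, N m; "gripper_width": opening from 0.0 (shut) to 1.0 (fully open); "finger_force": force on a finger pad.
Only numpy, scipy, OpenCV 4.12 (cv2) and the standard library are available. Lean on these libraries where they do the work, as an engineer would, in place of code of your own. Each camera call takes 0.05 s, during which the arm holds its last target. There are 200 camera calls.

### The job

The little three-footed shelf for the letter scale leans. Stand the spirit level flat on the middle of the shelf, lengthwise, and let go of it; then turn the black hand knob of the screw foot until the bubble sits between its two lines while the level is being pressed down, because the foot's soft pad gives under load. Finish still pressing the level down onto the shelf, with about a kilogram's push, bubble centred; don't let go, and leave the mug, the tape measure and the jar of coins where they are.

Things in the scene. Friction and masses are not known exactly. Their poses are not given: they have to be found in the camera images.
- level: Blue and silver spirit level, black ends, 200x26x36 mm, 0.3 kg, loose, standing on its base. Origin: centre of its underside; x along it, z up. Sides flat, 26 mm apart. A bright green vial (top at 34 mm) lies in a window in the middle of its top, |x| < 34 mm; beyond that, to |x| = 100 mm, the top is a solid flat face at 36 mm that can be pressed.
- bubble (a joint): Place of the white bubble along the level's own x axis, m from the middle of the vial (-0.02 to +0.02). It runs to the higher end, 2 mm for each mrad that the x axis rises, and settles in about 2 s. The bubble is 16 mm long and lies between the two black lines within about +-4 mm of the middle.
- shelf: Light wooden board, 180 mm deep (x), 300 mm long (y), 16 mm thick, on two plain feet near its -y end and a screw foot beyond its +y end; it cannot slide, only tilt about the plain feet. Origin: on the worktop between the plain feet, 130 mm in -y from the board's middle; y along the board to the knob, z up.
- shelf_mid (a point): Middle of the board's top face, about 80 mm above the worktop; axes as shelf (y along the board towards the knob).
- knob_top (a point): Centre of the top of the black ribbed hand knob of the screw foot: 104 mm above the worktop, on its vertical axis, 215 mm in +y from the board's middle. Round, 40 mm across, sides upright from 76 to 104 mm; it does not rise as it turns. 45 mm free space to the board's end; the steel bracket below is under 70 mm.
- knob (a joint): Turn of the knob, rad, growing clockwise seen from above, which raises the knob end: 1.27 mm or 3.7 mrad of shelf tilt per rad. Friction 0.08 N m; stays where left. Starts about 1.2 to 2.5 rad too low (never too high). Its soft pad gives 1 mm per 8 N on this foot; the plain feet are hard, so 10 N on the shelf's middle lowers this end 0.6 mm (1.8 mrad).
- mug: Green and white mug, 78 mm across, 101 mm tall, stands to the right of the shelf; origin at the centre of its underside. Leave it alone.
- tape_measure: Yellow tape measure, 32 x 74 x 60 mm, on the left near the front; origin at the centre of its underside. Leave it alone.
- coin_jar: Small glass jar of coins, 58 mm across, 60 mm tall, behind the knob; origin at the centre of its underside. Leave it alone.

How it is judged:
On the way, in this order (a step that is already met when the one before it is completed fails the run):
1. the level stands flat on the middle of the shelf, lengthwise, let go (z of level in the frame of shelf_mid between -0.005 and 0.005 m and x of level in the frame of shelf_mid between -0.05 and 0.05 m and y of level in the frame of shelf_mid between -0.045 and 0.045 m and angle between the x axis of level and the y axis of shelf_mid, either way round below 0.12 rad and angle between the z axis of level and the z axis of shelf_mid, either way round below 0.02 rad and contact force between the fingers and level below 0.05 N and linear speed of level below 0.02 m/s), for 0.2 s.
2. the screw foot is turned until the shelf is nearly level, with the level standing on it (value of joint knob above -0.75 rad and contact force between level and shelf above 1 N), for 0.1 s.
At the end, for the whole second after the job is handed in: Arm still pressing: 7 to 25 N between level and board (level's weight included), board itself untouched; bubble within 4 mm of the middle; level flat on the board, within 50 mm across, 45 mm along and 0.12 rad of its middle line; knob turned near level; bystanders moved under 20 mm (value of joint bubble between -0.004 and 0.004 m and value of joint knob between -0.75 and 2 rad and contact force between level and shelf between 7 and 25 N and contact force between each of the fingers, the arm and shelf below 0.5 N and contact force between any of the fingers, the arm and level above 3 N and z of level in the frame of shelf_mid between -0.005 and 0.005 m and x of level in the frame of shelf_mid between -0.05 and 0.05 m and y of level in the frame of shelf_mid between -0.045 and 0.045 m and angle between the x axis of level and the y axis of shelf_mid, either way round below 0.12 rad and angle between the z axis of level and the z axis of shelf_mid, either way round below 0.02 rad and distance of each of mug, tape_measure, coin_jar from where it was at the start of the episode below 0.02 m); the arm keeps its last pose, push and grip.
It fails at once if the mug is knocked over or pushed away (distance of mug from where it was at the start of the episode above 0.03 m).
It fails at once if the tape measure is pushed away (distance of tape_measure from where it was at the start of the episode above 0.03 m).
It fails at once if the jar of coins is pushed away (distance of coin_jar from where it was at the start of the episode above 0.03 m).
It also fails if it takes over 72 s, if anything falls off the work surface, if the arm or the gripper's body presses on something with over 40 N, if the wrist force passes 120 N, or if a joint passes its speed limit or range.

## Working session

There is one attempt and no reset: what is moved stays moved. The work goes in short steps, Python scripts to look and compute and a tool call to move; the robot and the scene stay as the last step left them, time stands still between calls to the robot, and variables do not carry over. Pictures are saved under pics/ and viewed, at most 10 in all, crops included, and the job is handed in when it is done.

Besides the shell and the picture viewer there is one more tool, called as name(argument=value, ...), one argument or row to a line, values as JSON. send_rows: Moves the arm, as the interface text tells. Its arguments: {"type":"object","properties":{"commands":{"type":"array"},"claw":{"type":"number"}},"required":["commands"]}

```bash
mkdir -p pics
cat > h.py <<'E'
import numpy as np, cv2
from workcell import arm, snapshot, job, masks_of
def ray(p,uv):
    R=cv2.Rodrigues(np.array(p["rvec"],float))[0];t=np.array(p["tvec"],float).ravel()
    d=R.T@np.linalg.inv(np.array(p["camera_matrix"]))@np.array([uv[0],uv[1],1.]);return -R.T@t,d
def atz(p,uv,z):
    c,d=ray(p,uv);return c+d*(z-c[2])/d[2]
def save(p,n,crop=None,s=1):
    im=p["image"][:,:,::-1]
    if crop:im=im[crop[1]:crop[3],crop[0]:crop[2]]
    cv2.imwrite("pics/"+n,cv2.resize(im,None,fx=s,fy=s,interpolation=cv2.INTER_CUBIC))
def proj(p,X):
    return cv2.projectPoints(np.array(X,float).reshape(-1,3),np.array(p["rvec"],float),np.array(p["tvec"],float),np.array(p["camera_matrix"],float),None)[0].reshape(-1,2)
E
python3 - <<'E'
from h import *
print(arm.sense())
for n in("top","side"):
    p=snapshot(n);save(p,n+"0.png")
    print(n,ray(p,(320,240)))
    for o in("level","shelf","shelf_mid","knob","knob_top","mug","tape_measure","coin_jar"):
        for m in masks_of(p,o)[:1]:
            r=cv2.minAreaRect(np.argwhere(m["mask"])[:,::-1].astype(np.float32))
            print(o,round(m["confidence"],2),m["rect"],np.round(cv2.boxPoints(r)).tolist())
E
```

```text
{'clock': 0.0, 'joint_pos': array([-1.36308946e+00,  2.45830919e-01,  1.55901069e+00,  1.23724026e-05,
        1.33871551e+00, -1.74114525e-01]), 'joint_vel': array([-0.00086498,  0.0007207 ,  0.00138995,  0.00134799,  0.00045168,
       -0.00067547]), 'tau': array([-4.85905421e-04, -4.29512358e+01, -3.26126432e+01, -1.44797009e-04,
        5.42317386e-03,  2.78517348e-06]), 'tcp_pos': array([ 0.24206828, -0.60257972,  0.2010714 ]), 'orientation': array([-3.13965997e+00, -3.52170497e-04,  3.81818189e-01]), 'wrist_force': array([0.25115804, 0.15059207, 0.19950552]), 'ft_torque': array([-0.00156291, -0.01666842, -0.00856998]), 'finger_force': 0.0, 'gripper_width': 0.9997610376342001}
top (array([ 0.21821752, -0.13204706,  1.54906848]), array([ 0.20737381, -0.00109483, -0.9782685 ]))
level 0.94 [214.1, 230.9, 19.0, 73.4] [[212.0, 233.0], [224.0, 231.0], [232.0, 303.0], [220.0, 305.0]]
shelf 0.92 [279.4, 223.3, 137.9, 70.1] [[278.0, 227.0], [412.0, 227.0], [412.0, 292.0], [278.0, 292.0]]
shelf_mid 0.66 [280.4, 224.7, 131.4, 72.7] [[278.0, 226.0], [411.0, 224.0], [412.0, 292.0], [279.0, 2
[... 667 characters left out ...]
.0] [[273.0, 221.0], [332.0, 216.0], [333.0, 229.0], [274.0, 235.0]]
shelf 0.98 [261.3, 234.3, 72.2, 65.5] [[263.0, 300.0], [264.0, 233.0], [335.0, 235.0], [334.0, 301.0]]
shelf_mid 0.9 [260.6, 233.3, 72.7, 69.6] [[262.0, 300.0], [263.0, 233.0], [335.0, 235.0], [334.0, 301.0]]
knob_top 0.67 [299.3, 218.9, 16.8, 18.3] [[299.0, 221.0], [311.0, 221.0], [311.0, 235.0], [299.0, 235.0]]
mug 0.83 [246.7, 329.8, 54.4, 59.7] [[247.0, 329.0], [300.0, 329.0], [300.0, 387.0], [247.0, 387.0]]
tape_measure 0.62 [274.3, 191.9, 19.3, 22.6] [[276.0, 194.0], [292.0, 194.0], [292.0, 212.0], [276.0, 212.0]]
coin_jar 0.68 [341.1, 221.6, 16.6, 22.1] [[342.0, 221.0], [358.0, 221.0], [358.0, 244.0], [342.0, 244.0]]
```

Run:
```python
from h import *
p=snapshot("top");save(p,"t1.png",(120,170,520,330),2)
for n,uv,z in[("lev",c,.036) for c in([212,233],[224,231],[232,303],[220,305],[222,268])]+[("board",c,.08) for c in([278,227],[412,227],[412,292],[278,292],[345,259.5])]+[("knob",(277.5,258),.104),("mug",(478,270),.101),("tape",(160,297),.06),("jar",(250.5,214),.06)]:
    print(n,atz(p,uv,z).round(3))
```

```text
lev [0.563 0.173 0.036]
lev [0.568 0.139 0.036]
lev [0.364 0.111 0.036]
lev [0.358 0.144 0.036]
lev [0.462 0.142 0.036]
board [ 0.568 -0.018  0.08 ]
board [ 0.564 -0.388  0.08 ]
board [ 0.384 -0.38   0.08 ]
board [ 0.388 -0.019  0.08 ]
board [ 0.475 -0.201  0.08 ]
knob [ 0.476 -0.019  0.104]
mug [ 0.439 -0.556  0.101]
tape [0.38  0.304 0.06 ]
jar [0.611 0.061 0.06 ]
```

View pics/t1.png

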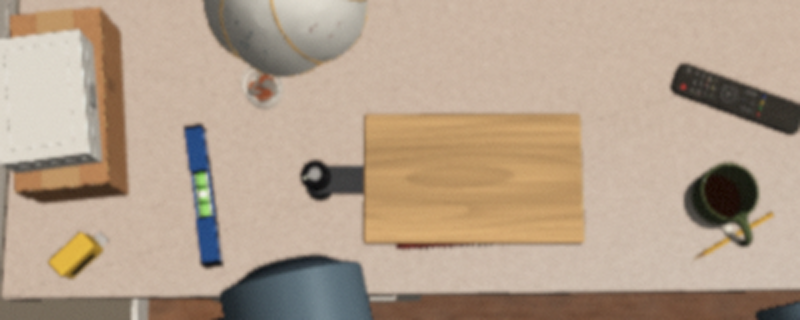

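View pics/side0.png

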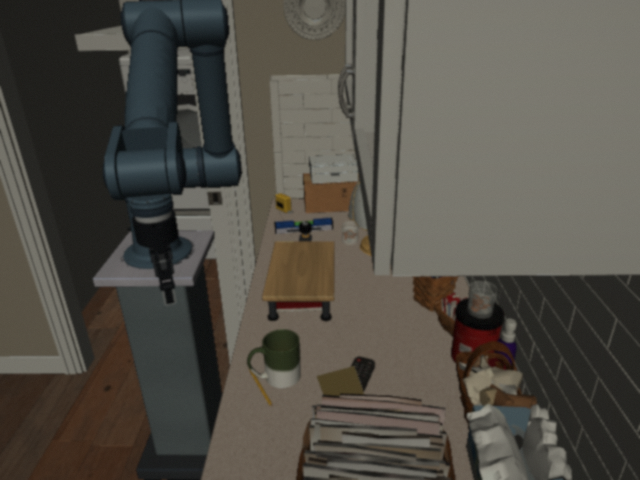

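The side view shows the shelf at pixels (263–335, 240–300), the mug in front of it and the level behind the knob. A cupboard hangs to the right, at larger x. In the top crop the board spans full-image pixels (302–411, 227–292), the knob is at (278, 258), and the level is at about (222, 268), nearly along x.

send_rows(
  commands=[
    [[0,0,0],1],
    [[0,0,0],1],
    [[0,0,0],0.32],
    [[0.45,-0.98,0],0],
    [[0.45,-0.98,0],0],
    [[0.45,-0.98,0],0],
    [[0.45,-0.98,0],0],
    [[0.45,-0.98,0],0],
    [[0.45,-0.98,0],0],
    [[0.45,-0.98,0],0],
    [[0.45,-0.98,0],0],
    [[0.45,-0.98,0],0],
  ],
  claw=1,
)

```text
clock: 2.45
tcp_pos: [0.3122, -0.37, 0.2023]
orientation: [3.141, -0.0, 0.14]
wrist_force: [0.2, 0.5, 0.1]
gripper_width: 0.998
finger_force: 0.0
```

Run:
```python
from h import *
s=arm.sense();print({k:s[k] for k in("clock","tcp_pos","orientation","joint_pos")})
p=snapshot("top")
for uv in((302.5,259),(411.5,259),(357,259)):print(atz(p,uv,.08).round(4))
```

```text
{'clock': 2.45, 'tcp_pos': array([ 0.31216468, -0.3699844 ,  0.20232696]), 'orientation': array([ 3.14125331e+00, -1.48635956e-04,  1.39669293e-01]), 'joint_pos': array([-1.10473200e+00, -1.55205731e-01,  1.97181940e+00,  3.29776325e-05,
        1.32460989e+00,  3.26387025e-01])}
[ 0.4772 -0.0854  0.08  ]
[ 0.474  -0.3827  0.08  ]
[ 0.4756 -0.2341  0.08  ]
```

View pics/top0.png

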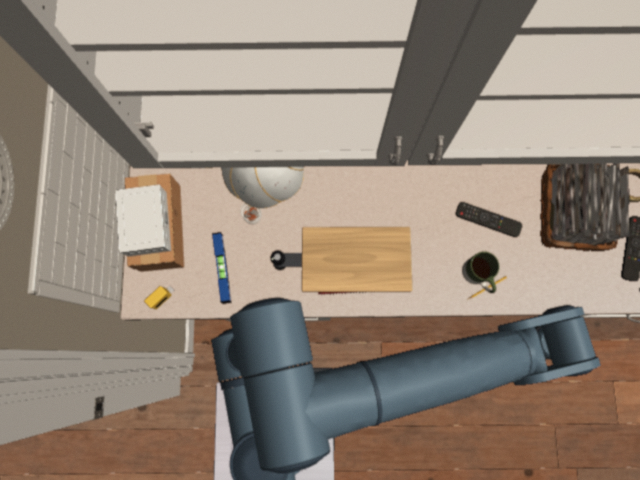

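The top view shows the whole scene. The level's vial is at (222, 267), the mug at (482, 268), and the cupboard is beyond row 160, clear of the path.

send_rows(
  commands=[
    [[0.445,-0.978,0],0],
    [[0.445,-0.978,0],0],
    [[0.445,-0.978,0],0],
    [[0.445,-0.978,0],0],
    [[0.445,-0.978,0],0],
    [[0.445,-0.978,0],0],
    [[0.445,-0.978,0],0],
    [[0.445,-0.978,0],0],
    [[0.445,-0.978,0],0],
    [[0.445,-0.978,0],0],
    [[0.445,-0.978,0],0],
    [[0.445,-0.978,0],0],
  ],
)

```text
clock: 4.0
tcp_pos: [0.4039, -0.0612, 0.2025]
orientation: [3.141, -0.001, 0.139]
wrist_force: [-0.1, 0.3, 0.4]
gripper_width: 1.001
finger_force: 0.0
```

send_rows(
  commands=[
    [[0.445,-0.978,0],0],
    [[0.445,-0.978,0],0],
    [[0.445,-0.978,0],0],
    [[0.445,-0.978,0],0],
    [[0.445,-0.978,0],0],
    [[0.445,-0.978,0],0],
    [[0.445,-0.978,0],0],
    [[0.445,-0.978,0],0],
    [[0,0,1],0],
    [[0,0,1],0],
    [[0,0,1],0],
    [[0,0,1],0],
  ],
)

```text
clock: 5.5
tcp_pos: [0.465, 0.1441, 0.1016]
orientation: [3.141, -0.001, 0.14]
wrist_force: [1.3, 0.2, 0.2]
gripper_width: 1.001
finger_force: 0.0
```

Run:
```python
from h import *
p=snapshot("top");save(p,"t2.png",(160,180,360,330),4)
s=arm.sense();print(s["joint_pos"])
p=snapshot("side")
for m in masks_of(p,"level")[:1]:
    c=np.argwhere(m["mask"])[:,::-1].mean(0);print(m["confidence"],m["rect"],c, proj(p,[(.4645,.145,.018),(.3655,.131,.018),(.5635,.159,.018)]))
```

```text
[ 6.69677950e-02 -1.83711323e-02  2.04919559e+00 -1.31555036e-04
  1.11652536e+00  1.49845397e+00]
0.64 [272.9, 216.6, 57.2, 17.0] [303.31598513 225.00557621] [[303.12619908 225.69954132]
 [274.16554569 227.77162682]
 [331.75888967 223.65092101]]
```

View pics/t2.png

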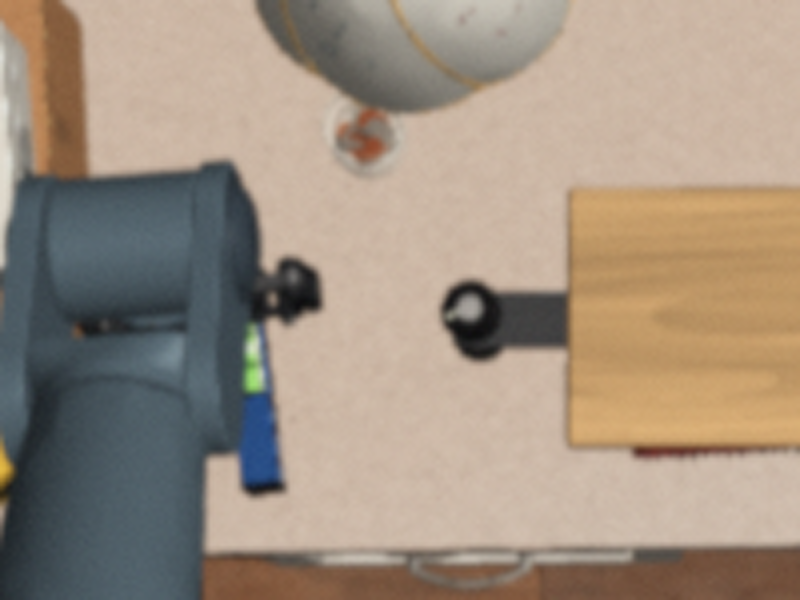

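The top crop shows the arm over the level. It sits on the +y side of the tool and covers part of the vial. The knob is at crop (472, 315) and the jar at (365, 140). The side mask agrees with the predicted level pose, so I'll descend and grasp.

send_rows(
  commands=[
    [[0,0,0.9],0],
    [[0,0,0.9],0],
    [[0,0,0.9],0],
    [[0,0,0.5],0],
    [[0,0,0.5],0],
    [[0,0,0],0],
  ],
)

```text
clock: 6.4
tcp_pos: [0.4644, 0.1442, 0.0094]
orientation: [-3.142, 0.001, 0.139]
wrist_force: [0.1, 0.2, 0.9]
gripper_width: 1.002
finger_force: 0.0
```

send_rows(
  commands=[
    [[0,0,0],0],
    [[0,0,0],0],
    [[0,0,0],0],
    [[0,0,0],0],
    [[0,0,0],0],
    [[0,0,0],0],
    [[0,0,0],0],
    [[0,0,0],0],
  ],
  claw=0,
)

```text
clock: 7.4
tcp_pos: [0.4646, 0.1443, 0.0097]
orientation: [-3.142, 0.0, 0.139]
wrist_force: [-0.2, -0.2, 0.3]
gripper_width: 0.003
finger_force: 0.0
```

Run:
```python
from h import *
p=snapshot("top");save(p,"t3.png",(170,190,300,320),4)
for m in masks_of(p,"level")[:2]:print(m["confidence"],m["rect"])
print(proj(p,[(.4645,.145,.036),(.4645,.145,.01)]))
q=snapshot("side")
for m in masks_of(q,"level")[:2]:print(m["confidence"],m["rect"])
a=q["image"][190:260,250:360]; a=cv2.resize(a,None,fx=4.5,fy=4.5,interpolation=cv2.INTER_CUBIC)
b=cv2.imread("pics/t3.png")[:,:250][:,:,::-1]; h=max(a.shape[0],b.shape[0])
f=lambda i:np.pad(i,((0,h-i.shape[0]),(0,0),(0,0)))
cv2.imwrite("pics/c3.png",np.hstack([f(b),f(a)])[:,:,::-1])
```

```text
0.6 [220.4, 285.5, 9.6, 17.3]
[[220.78021359 267.04299524]
 [222.41285482 268.49398841]]
0.9 [273.4, 217.8, 56.8, 20.0]
```

View pics/c3.png

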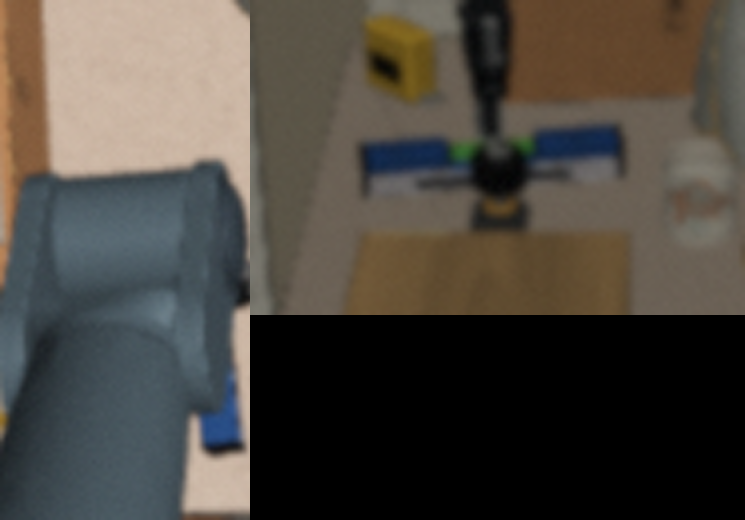

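The crops show the level still upright with the finger at its middle, but the gripper reads fully shut. I'll lift a little and compare positions.

send_rows(
  commands=[
    [[0,0,-0.5],0],
    [[0,0,-0.8],0],
    [[0,0,-1],0],
    [[0,0,-1],0],
    [[0,0,0],0],
  ],
)

```text
clock: 8.22
tcp_pos: [0.4667, 0.1445, 0.0949]
orientation: [3.141, -0.006, 0.139]
wrist_force: [-0.9, 0.8, -0.4]
gripper_width: 0.002
finger_force: 0.0
```

Run:
```python
from h import *
q=snapshot("side");s=arm.sense();T=s["tcp_pos"]
for m in masks_of(q,"level")[:2]:print(m["confidence"],m["rect"])
print(proj(q,[T,T+[0,0,.019],T+[0,0,.073]]), s["wrist_force"])
print(proj(q,[(.3655,.131,.0),(.5635,.159,.0),(.3655,.131,.036),(.5635,.159,.036)]))
save(q,"s4.png",(250,180,360,260),7)
```

```text
0.78 [273.0, 220.8, 59.5, 16.0]
[[302.66064084 205.78486596]
 [302.47552188 200.60490486]
 [301.93872962 185.58449244]] [ 0.77583431 -0.28267144  0.23828283]
[[274.47347293 232.45262085]
 [331.78983503 228.29872648]
 [273.85463172 223.04522965]
 [331.72764758 218.95854728]]
```

View pics/s4.png

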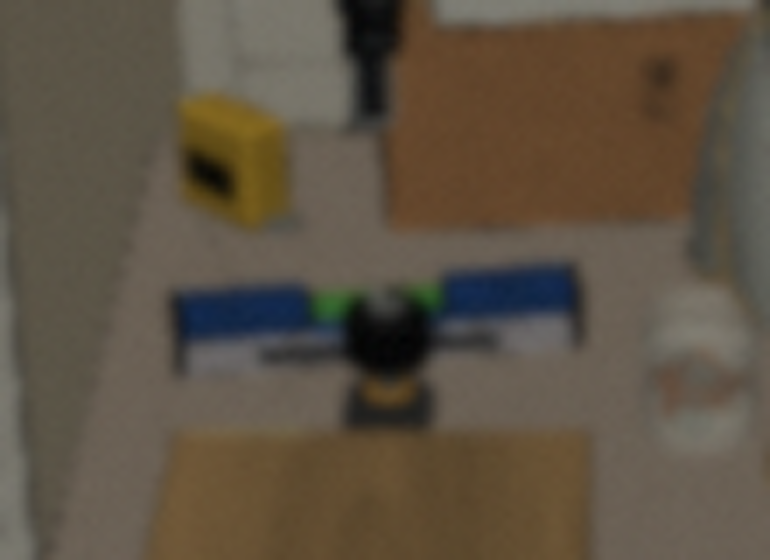

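The fingertip appears at about (303, 196), while the reported TCP projects to (302.7, 205.8). I'll check whether the offset is in z or in y.

Run:
```python
from h import *
p=snapshot("top");q=snapshot("side")
print("start tip",proj(q,[(.242,-.603,.201)]))
T=np.array([.465,.1441,.1016])
y=np.array([.139,-.990,0])
for d in(.045,.057):
  for z in(.013,.03,.048,.065): print(d,z,proj(p,[T+y*d+[0,0,z]]).round(1))
# least squares: joint offset tip candidates
T=arm.sense()["tcp_pos"];print(T)
for dy in(0,.02,.04,.06):
  for dz in(0,.013,.035): print(dy,dz,proj(q,[T+[0,dy,dz]]).round(1))
a=cv2.imread("pics/side0.png")[255:315,140:200];cv2.imwrite("pics/s0c.png",cv2.resize(a,None,fx=9,fy=9,interpolation=cv2.INTER_CUBIC))
```

```text
start tip [[171.29898553 309.39306444]]
0.045 0.013 [[232.6 259.7]]
0.045 0.03 [[231.6 258.6]]
0.045 0.048 [[230.5 257.3]]
0.045 0.065 [[229.5 256.2]]
0.057 0.013 [[237.1 259. ]]
0.057 0.03 [[236.1 257.9]]
0.057 0.048 [[235.1 256.7]]
0.057 0.065 [[234.1 255.5]]
[0.46368531 0.14420555 0.0910517 ]
0 0 [[302.2 206.4]]
0 0.013 [[302.  202.9]]
0 0.035 [[301.8 196.8]]
0.02 0 [[302.4 204. ]]
0.02 0.013 [[302.3 200.5]]
0.02 0.035 [[302.1 194.5]]
0.04 0 [[302.7 201.7]]
0.04 0.013 [[302.6 198.3]]
0.04 0.035 [[302.3 192.3]]
0.06 0 [[302.9 199.5]]
0.06 0.013 [[302.8 196. ]]
0.06 0.035 [[302.6 190.1]]
```

View pics/s0c.png

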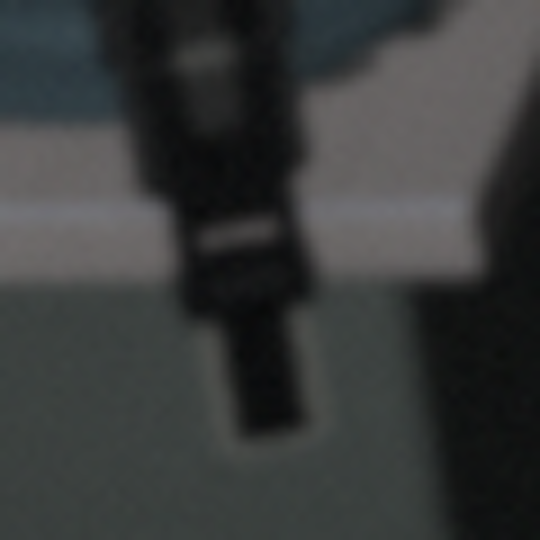

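Run:
```python
from h import *
q=snapshot("side");np.save("qa.npy",q["image"])
g=q["image"].mean(2).astype(int)
for r in range(176,214,2):print(r,g[r,292:314])
p=snapshot("top");np.save("pa.npy",p["image"])
print(arm.sense()["tcp_pos"],arm.sense()["joint_pos"])
```

```text
176 [110 108 102  80  43  16  10  11  21  36  43  40  28  22  31  52  65  67
  66  78 100 116]
178 [113 112 108  90  58  27  16  19  25  42  54  52  42  31  35  56  68  73
  72  82 102 116]
180 [115 114 113 105  83  46  20  20  25  39  52  53  43  28  34  52  64  70
  73  83 102 114]
182 [115 115 114 109  91  59  25   6   7  13  14  17  15  16  33  52  64  66
  70  79  91 106]
184 [114 116 115 112 105  81  44  15   4   6  11  12  11  19  42  58  67  69
  71  72  72  72]
186 [115 114 114 114 107  85  48  18  14  16  19  20  17  24  43  64  71  71
  71  71  70  72]
188 [109 111 110 110 109  95  70  40  19  13  15  16  27  37  53  68  72  72
  70  71  71  71]
190 [113 111 113 113 112 108  91  67  37  22  17  30  51  66  73  71  72  72
  72  73  70  71]
192 [114 114 114 114 113 110  95  70  46  27  20  32  53  69  73  72  72  72
  72  73  72  72]
194 [115 114 115 113 113 109  95  69  43  23  19  29  53  71  75  72  72  71
  71  71  71  70]
196 [110 109 109 111 109 106  91  68  43  26  18  32  54  71  74  74  72  72
  71  72  72  69]
198 [88 90 90 91 93 92 85 72 68 60 57 61 67 72 74 73 73 71 71 72 71 72]
200 [91 95 94 95 94 93 95 93 92 91 89 80 67 62 68 72 71 71 70 69 68 69]
202 [90 95 96 95 95 95 95 95 95 96 91 83 67 60 67 72 72 71 71 72 71 72]
204 [89 94 95 96 94 97 97 96 95 94 94 87 74 64 67 69 70 70 71 71 71 71]
206 [89 94 94 96 97 96 95 95 95 95 95 89 78 65 67 70 71 70 70 70 72 70]
208 [89 94 95 93 96 97 96 97 97 96 95 91 79 67 66 71 71 71 70 71 71 71]
210 [85 90 93 95 94 95 95 96 96 96 93 91 83 72 71 73 71 70 71 72 72 70]
212 [83 85 92 93 95 97 95 95 95 95 97 93 90 84 81 80 80 81 80 79 76 76]
[0.46377964 0.14420934 0.09105786] [ 6.74760892e-02 -6.01724325e-03  2.05166626e+00  4.31241697e-05
  1.09815798e+00  1.49943982e+00]
```

send_rows(
  commands=[
    [[0,0,0],0],
    [[0,0,0],0],
    [[0,0,0],0],
    [[0,0,0],0],
    [[0,0,0],0],
    [[0,0,0],0],
  ],
  claw=1,
)

```text
clock: 9.28
tcp_pos: [0.4646, 0.1443, 0.0922]
orientation: [-3.142, -0.0, 0.139]
wrist_force: [-0.3, -0.0, 0.0]
gripper_width: 0.998
finger_force: 0.0
```

Run:
```python
from h import *
for n,f in(("side","qa.npy"),("top","pa.npy")):
    q=snapshot(n);d=np.abs(q["image"].astype(int)-np.load(f)).sum(2)
    d=cv2.blur(d.astype(np.float32),(2,2))>45
    k,l,s,c=cv2.connectedComponentsWithStats(d.astype(np.uint8));print(n,[(s[i].tolist(),c[i].round(1).tolist()) for i in range(1,k) if s[i,4]>6])
    if n=="side":
        g=q["image"].mean(2).astype(int)
        for r in range(186,212,2):print(r,g[r,292:314])
```

```text
side [([289, 152, 3, 5, 11], [289.8, 154.3]), ([296, 176, 4, 8, 25], [297.4, 179.7]), ([301, 177, 5, 5, 17], [302.9, 179.4]), ([303, 186, 6, 14, 41], [305.5, 192.5]), ([299, 191, 4, 7, 20], [300.3, 194.2])]
186 [113 114 114 113 106  85  51  23  15  20  22  24  28  28  29  39  59  67
  71  70  70  69]
188 [111 109 110 109 104  88  57  31  21  20  21  23  22  25  28  42  57  68
  71  70  70  71]
190 [114 114 114 114 112 107  96  73  51  34  20  13  18  35  52  66  69  73
  73  69  71  70]
192 [114 114 115 115 115 114 108  92  67  46  29  19  23  43  64  74  72  72
  73  73  72  71]
194 [115 114 114 115 115 114 106  91  65  45  31  18  25  44  63  73  74  72
  71  70  71  72]
196 [108 110 110 108 110 109 104  88  62  47  27  20  27  46  65  72  73  74
  71  71  71  70]
198 [89 90 91 93 94 91 87 75 68 60 45 35 43 54 68 72 72 73 72 71 70 72]
200 [90 95 94 96 94 95 94 92 89 87 82 75 70 69 75 74 71 72 70 70 70 70]
202 [89 93 95 95 97 95 95 97 95 95 92 83 67 62 68 73 72 73 71 72 70 70]
204 [91 94 96 96 94 95 95 96 95 95 92 87 74 63 66 70 70 70 71 70 72 72]
206 [88 93 96 96 95 95 94 96 95 96 94 90 78 67 66 69 68 72 71 71 71 70]
208 [90 94 95 94 95 95 96 96 95 97 96 90 78 67 70 70 72 71 71 71 71 72]
210 [85 90 93 95 94 95 95 95 96 96 95 91 82 74 70 72 72 71 72 71 73 70]
top [([187, 225, 4, 2, 7], [188.7, 225.4]), ([225, 245, 18, 19, 226], [234.1, 253.6]), ([181, 261, 8, 5, 31], [184.1, 262.9]), ([223, 260, 6, 4, 13], [225.4, 261.3])]
```

The fingertips sit about 35 mm higher in the pictures than the reported TCP. That fits the fingers closing just above the level. I'll go down carefully below nominal and watch the force.

send_rows(
  commands=[
    [[0,0,1],0],
    [[0,0,1],0],
    [[0,0,1],0],
    [[0,0,0.4],0],
    [[0,0,0.2],0],
    [[0,0,0],0],
  ],
)

```text
clock: 10.12
tcp_pos: [0.4651, 0.1443, 0.0026]
orientation: [3.142, -0.001, 0.139]
wrist_force: [0.4, 0.1, -0.7]
gripper_width: 1.001
finger_force: 0.0
```

send_rows(
  commands=[
    [[0,0,0.16],0],
    [[0,0,0.16],0],
    [[0,0,0],0],
  ],
)

```text
clock: 10.5
tcp_pos: [0.4644, 0.1443, -0.006]
orientation: [-3.142, 0.0, 0.139]
wrist_force: [-0.2, -0.4, -0.1]
gripper_width: 1.004
finger_force: 0.0
```

send_rows(
  commands=[
    [[0,0,0.16],0],
    [[0,0,0.16],0],
    [[0,0,0],0],
  ],
)

```text
clock: 10.88
tcp_pos: [0.4642, 0.1442, -0.0143]
orientation: [-3.142, 0.001, 0.139]
wrist_force: [0.6, 0.2, -0.3]
gripper_width: 0.997
finger_force: 0.0
```

send_rows(
  commands=[
    [[0,0,0.16],0],
    [[0,0,0.16],0],
    [[0,0,0],0],
  ],
)

```text
clock: 11.25
tcp_pos: [0.4642, 0.1443, -0.0222]
orientation: [-3.142, 0.001, 0.139]
wrist_force: [0.4, -0.4, -0.7]
gripper_width: 0.995
finger_force: 0.0
```

Tool readings below the table with no contact confirm the offset. Closing now.

send_rows(
  commands=[
    [[0,0,0],0],
    [[0,0,0],0],
    [[0,0,0],0],
    [[0,0,0],0],
    [[0,0,0],0],
    [[0,0,0],0],
  ],
  claw=0,
)

```text
clock: 12.0
tcp_pos: [0.4651, 0.1445, -0.0213]
orientation: [-3.141, -0.001, 0.139]
wrist_force: [-1.2, 0.7, 5.0]
gripper_width: 0.283
finger_force: 60.0
```

send_rows(
  commands=[
    [[0,0,-0.4],0],
    [[0,0,-0.8],0],
    [[0,0,-1],0],
    [[0,0,-1],0],
    [[0,0,-1],0],
    [[0,0,-1],0],
    [[0,0,-0.5],0],
    [[-0.1,0.9,0],0],
    [[-0.1,0.9,0],0],
    [[-0.1,0.9,0],0],
    [[-0.1,0.9,0],0],
    [[-0.1,0.9,0],0],
  ],
)

```text
clock: 13.5
tcp_pos: [0.4669, 0.0305, 0.1198]
orientation: [-3.141, 0.002, 0.139]
wrist_force: [0.3, -0.5, -3.6]
gripper_width: 0.283
finger_force: 59.5
```

send_rows(
  commands=[
    [[-0.1,0.9,0],0],
    [[-0.1,0.9,0],0],
    [[-0.1,0.9,0],0],
    [[-0.1,0.9,0],0],
    [[-0.1,0.9,0],0],
    [[-0.1,0.9,0],0],
    [[-0.1,0.9,0],0],
    [[-0.1,0.9,0],0],
    [[-0.1,0.9,0],0],
    [[-0.1,0.9,0],0],
    [[-0.1,0.9,0],0],
    [[-0.1,0.65,0],0],
  ],
)

```text
clock: 15.0
tcp_pos: [0.4745, -0.2356, 0.1205]
orientation: [-3.141, 0.0, 0.138]
wrist_force: [0.2, 0.6, -3.5]
gripper_width: 0.281
finger_force: 59.5
```

send_rows(
  commands=[
    [[0,0,0],-1],
    [[0,0,0],-1],
    [[0,0,0],-1],
    [[0,0,0],-1],
    [[0,0,0],-1],
    [[0,0,0],-1],
    [[0,0,0],-1],
    [[0,0,0],-1],
    [[0,0,0],-1],
    [[0,0,0],-1],
    [[0,0,0],-1],
    [[0,0,0],-1],
  ],
)

```text
clock: 16.5
tcp_pos: [0.4746, -0.2345, 0.1206]
orientation: [-3.141, -0.0, 1.399]
wrist_force: [-0.0, 0.2, -3.1]
gripper_width: 0.282
finger_force: 59.5
```

send_rows(
  commands=[
    [[0,0,0],-1],
    [[0,0,0],-0.67],
    [[0,0,0],0],
  ],
)

```text
clock: 16.88
tcp_pos: [0.4746, -0.2345, 0.1206]
orientation: [-3.141, -0.0, 1.57]
wrist_force: [-0.9, -0.3, -2.6]
gripper_width: 0.286
finger_force: 59.5
```

send_rows(
  commands=[
    [[0,0,0.8],0],
    [[0,0,0.8],0],
    [[0,0,0.5],0],
    [[0,0,0.2],0],
    [[0,0,0.08],0],
    [[0,0,0],0],
  ],
)

```text
clock: 17.62
tcp_pos: [0.475, -0.2345, 0.0617]
orientation: [3.141, 0.001, 1.57]
wrist_force: [0.2, 0.8, -3.5]
gripper_width: 0.282
finger_force: 59.5
```

Run:
```python
from h import *
p=snapshot("top")
for m in masks_of(p,"level")[:1]:
    r=cv2.minAreaRect(np.argwhere(m["mask"])[:,::-1].astype(np.float32));print(m["confidence"],m["rect"],r)
print(proj(p,[(.475,-.334,.116),(.475,-.134,.116)]),arm.sense()["wrist_force"])
save(p,"t5.png",(260,190,440,320),4)
```

```text
0.65 [387.8, 254.4, 7.5, 7.7] ((391.5, 257.5), (9.0, 7.0), 90.0)
[[395.40801054 256.47522674]
 [320.31600285 257.26536988]] [-1.23556853  0.92452263 -3.41129867]
```

View pics/t5.png

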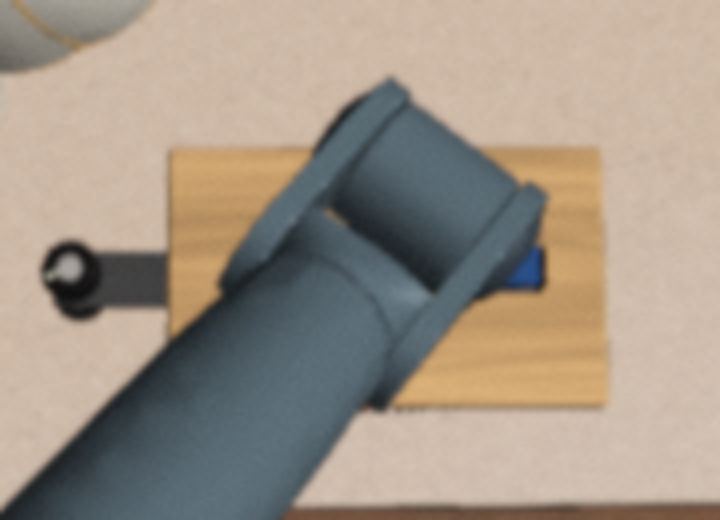

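The level's right end shows at crop (545, 270), full image (396, 257.5), within 1 px of the aim. Lowering until it touches.

send_rows(
  commands=[
    [[0,0,0.06],0],
    [[0,0,0.06],0],
    [[0,0,0],0],
  ],
)

```text
clock: 18.1
tcp_pos: [0.4746, -0.2342, 0.0582]
orientation: [-3.142, 0.0, 1.57]
wrist_force: [-0.0, 0.2, -1.9]
gripper_width: 0.283
finger_force: 59.6
```

send_rows(
  commands=[
    [[0,0,0.05],0],
    [[0,0,0],0],
  ],
)

```text
clock: 18.35
tcp_pos: [0.4748, -0.2343, 0.0575]
orientation: [3.141, 0.0, 1.57]
wrist_force: [-1.2, 1.6, 2.6]
gripper_width: 0.28
finger_force: 60.1
```

send_rows(
  commands=[
    [[0,0,0],0],
    [[0,0,0],0],
    [[0,0,0],0],
    [[0,0,0],0],
    [[0,0,-0.2],0],
    [[0,0,-1],0],
    [[0,0,-1],0],
    [[0,0,-1],0],
    [[0,0,-0.5],0],
    [[0,0,0],0],
  ],
  claw=1,
)

```text
clock: 19.6
tcp_pos: [0.4751, -0.2346, 0.1503]
orientation: [3.14, 0.001, 1.57]
wrist_force: [0.4, 0.1, 0.0]
gripper_width: 1.0
finger_force: 0.0
```

send_rows(
  commands=[
    [[0.9,0,0],0],
    [[0.9,0,0],0],
    [[0.9,0,0],0],
    [[0.9,0,0],0],
    [[0.9,0,0],0],
    [[0.9,0,0],0],
    [[0.9,0,0],0],
    [[0.9,0.04,0],0],
    [[0.9,0,0],0],
    [[0.5,0,0],0],
    [[0,0,0],0],
  ],
  claw=0,
)

```text
clock: 20.98
tcp_pos: [0.4752, -0.0181, 0.149]
orientation: [-3.141, -0.0, 1.572]
wrist_force: [0.7, -0.5, 0.1]
gripper_width: 0.001
finger_force: 0.0
```

```bash
cat > bub.py <<'E'
from h import *
def bubble(v=0):
    P=[]
    for _ in range(4):
        p=snapshot("top");P.append(p["image"].astype(float))
    im=np.mean(P,0);R,G,B=im[...,0],im[...,1],im[...,2]
    sub=(slice(248,266),slice(338,376))
    rows=slice(253,261)
    gx=(G-np.maximum(R,B))[rows,330:385]; w=np.minimum(np.minimum(R,G),B)[rows,330:385]
    return p,im,gx,w
if __name__=="__main__":
    p,im,gx,w=bubble();np.save("b.npy",im)
    m=masks_of(p,"level")[0];r=m["rect"];print(m["confidence"],r)
    ys,xs=np.nonzero(m["mask"]);print(np.percentile(ys,[5,50,95]))
    e=proj(p,[(.475,-.334,.116),(.475,-.268,.114),(.475,-.234,.114),(.475,-.2,.114),(.475,-.134,.116)]);print(e.round(1))
    for r in range(252,263):
        print(r,"G",im[r,340:374,1].astype(int).tolist());print("   B",im[r,340:374,2].astype(int).tolist())
E
python3 bub.py
```

```text
0.75 [321.6, 253.7, 75.7, 10.7]
[253. 258. 263.]
[[395.4 256.5]
 [370.6 256.9]
 [357.8 257. ]
 [345.1 257.1]
 [320.3 257.3]]
252 G [123, 124, 124, 123, 126, 128, 130, 131, 133, 134, 133, 133, 134, 133, 133, 135, 134, 134, 131, 126, 124, 125, 127, 130, 130, 131, 132, 132, 132, 131, 126, 118, 112, 110]
   B [107, 109, 109, 109, 108, 105, 101, 100, 102, 101, 98, 98, 99, 97, 97, 99, 98, 98, 97, 93, 91, 91, 95, 101, 101, 102, 102, 103, 102, 100, 97, 101, 113, 116]
253 G [93, 92, 92, 93, 96, 103, 105, 110, 113, 112, 110, 110, 110, 108, 109, 118, 121, 120, 115, 107, 103, 100, 100, 103, 106, 109, 111, 110, 111, 103, 86, 77, 84, 86]
   B [119, 120, 119, 120, 123, 124, 119, 116, 116, 112, 104, 102, 102, 100, 100, 107, 109, 107, 103, 99, 94, 92, 94, 99, 104, 104, 102, 99, 98, 91, 80, 93, 123, 129]
254 G [78, 77, 78, 79, 83, 86, 93, 116, 124, 126, 123, 121, 118, 109, 114, 141, 150, 150, 150, 145, 140, 130, 117, 115, 130, 145, 147, 144, 138, 115, 68, 53, 72, 76]
   B [128, 127, 128, 131, 135, 134, 123, 122, 124, 120, 111, 106, 105, 101, 104, 122, 128, 125, 126, 119, 110, 104, 99, 106, 124, 136, 1
[... 2022 characters left out ...]
57, 141, 103, 89, 115, 123]
261 G [69, 67, 66, 65, 67, 81, 107, 135, 157, 164, 163, 163, 161, 156, 160, 176, 182, 183, 180, 175, 174, 172, 169, 169, 172, 174, 174, 176, 176, 160, 115, 67, 57, 56]
   B [115, 114, 113, 113, 112, 113, 118, 132, 147, 154, 155, 156, 156, 153, 159, 173, 178, 177, 174, 168, 167, 166, 165, 166, 168, 171, 171, 174, 175, 165, 131, 93, 94, 97]
262 G [64, 55, 53, 52, 58, 75, 92, 97, 103, 106, 108, 109, 110, 111, 113, 121, 123, 123, 117, 108, 107, 108, 108, 109, 110, 113, 117, 121, 121, 112, 89, 69, 54, 52]
   B [93, 84, 82, 80, 84, 97, 110, 113, 116, 120, 124, 126, 125, 127, 131, 140, 142, 140, 134, 124, 123, 125, 126, 126, 127, 131, 138, 143, 146, 138, 114, 84, 63, 62]
```

send_rows(
  commands=[
    [[0,0,0.7],-1],
    [[0,0,0.7],-1],
    [[0,0,0.7],-1],
    [[0,0,0.2],-1],
    [[0,0,0],-1],
    [[0,0,0],-1],
    [[0,0,0.08],-1],
    [[0,0,0.08],0],
  ],
)

```text
clock: 22.22
tcp_pos: [0.4758, -0.0197, 0.0879]
orientation: [-3.142, 0.0, 2.301]
wrist_force: [0.2, -0.4, 0.5]
gripper_width: 0.003
finger_force: 0.0
```

send_rows(
  commands=[
    [[0,0,0.1],0],
    [[0,0,0.1],0],
    [[0,0,0],0],
  ],
)

```text
clock: 22.6
tcp_pos: [0.4755, -0.0192, 0.0826]
orientation: [-3.141, -0.001, 2.303]
wrist_force: [1.0, -0.1, -0.8]
gripper_width: -0.002
finger_force: 0.0
```

Run:
```python
from h import *
s=arm.sense();print(s["joint_pos"],s["tcp_pos"],s["wrist_force"])
p=snapshot("top");q=snapshot("side")
a=p["image"][220:290,240:330];b=q["image"][190:260,270:360]
z=lambda i:cv2.resize(i,None,fx=4.4,fy=4.4,interpolation=cv2.INTER_CUBIC)
cv2.imwrite("pics/k.png",np.hstack([z(a),z(b)])[:,:,::-1])
print(proj(p,[s["tcp_pos"]+[0,0,.035]]),proj(q,[s["tcp_pos"]+[0,0,.035],[.476,-.019,.104]]))
```

```text
[-2.79277212e-01 -1.74706767e-02  2.08085289e+00  2.97133264e-05
  1.07885819e+00 -1.01140445e+00] [ 0.47548089 -0.01920832  0.08261743] [ 1.0347024  -0.05095442 -0.755861  ]
[[277.15585892 257.43415343]] [[303.39656057 219.87739295]
 [303.70938448 223.84265876]]
```

View pics/k.png

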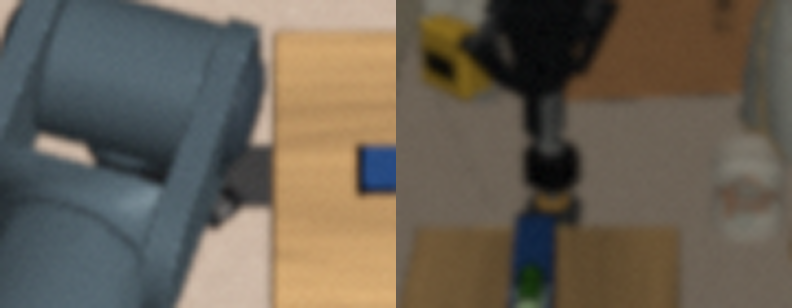

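The side half shows the fingertip centred just above the knob top, at crop (548, 143) against the knob centre at (550, 165). Stepping down to touch it.

send_rows(
  commands=[
    [[0,0,0.1],0],
    [[0,0,0.1],0],
    [[0,0,0.0],0],
  ],
)

```text
clock: 23.08
tcp_pos: [0.4755, -0.0192, 0.0776]
orientation: [-3.141, -0.001, 2.303]
wrist_force: [1.0, -0.2, -0.1]
gripper_width: 0.003
finger_force: 0.0
```

send_rows(
  commands=[
    [[0,0,0.1],0],
    [[0,0,0.1],0],
    [[0,0,0.0],0],
  ],
)

```text
clock: 23.45
tcp_pos: [0.476, -0.0193, 0.0748]
orientation: [-3.141, -0.001, 2.304]
wrist_force: [-6.7, 0.9, 14.9]
gripper_width: 0.001
finger_force: 7.4
```

send_rows(
  commands=[
    [[0,0,-0.4],0],
    [[0,0,0],0],
    [[0,0,0],0],
    [[0,0,0],0],
    [[0,0,0],0],
    [[0,0,0.6],0],
    [[0,0,0.6],0],
    [[0,0,0.42],0],
    [[0,0,0],0],
  ],
  claw=1,
)

```text
clock: 24.58
tcp_pos: [0.4746, -0.0189, 0.041]
orientation: [-3.14, -0.003, 2.303]
wrist_force: [-0.1, -0.3, -0.5]
gripper_width: 0.998
finger_force: 0.0
```

send_rows(
  commands=[
    [[0,0,0],0],
    [[0,0,0],0],
    [[0,0,0],0],
    [[0,0,0],0],
    [[0,0,0],0],
  ],
  claw=0,
)

```text
clock: 25.2
tcp_pos: [0.4808, -0.0162, 0.0448]
orientation: [3.128, 0.004, 2.301]
wrist_force: [14.8, 17.5, -1.3]
gripper_width: 0.453
finger_force: 60.8
```

send_rows(
  commands=[
    [[0,0.15,0],0],
    [[0,0.12,0],0],
    [[0,0,0],0],
  ],
)

```text
clock: 25.58
tcp_pos: [0.4808, -0.016, 0.0447]
orientation: [-3.139, 0.001, 2.304]
wrist_force: [-11.9, -5.1, 17.3]
gripper_width: 0.451
finger_force: 62.3
```

send_rows(
  commands=[
    [[0,-0.09,-0.08],0],
    [[0,0,0],0],
  ],
)

```text
clock: 25.82
tcp_pos: [0.4807, -0.016, 0.0449]
orientation: [3.137, 0.003, 2.302]
wrist_force: [6.6, 2.0, -5.5]
gripper_width: 0.45
finger_force: 63.2
```

Forces are small now, so I'll turn clockwise (positive about tool z) by 20 units.

send_rows(
  commands=[
    [[0,0.02,0.01],1],
    [[0,0,0],1],
    [[0,0,0],1],
    [[0,0,0],1],
    [[0,0,0],1],
    [[0,0,0],1],
  ],
)

```text
clock: 26.58
tcp_pos: [0.48, -0.0164, 0.0448]
orientation: [3.14, 0.001, 1.672]
wrist_force: [-2.5, -1.9, 2.3]
gripper_width: 0.452
finger_force: 63.9
```

send_rows(
  commands=[
    [[0,0,0],1],
    [[0,0,0],1],
    [[0,0,0],1],
    [[0,0,0],1],
    [[0,0,0],1],
    [[0,0,0],1],
    [[0,0,0],1],
    [[0,0,0],1],
    [[0,0,0],1],
    [[0,0,0],1],
    [[0,0,0],1],
    [[0,0,0],1],
  ],
)

```text
clock: 28.08
tcp_pos: [0.4785, -0.0158, 0.0448]
orientation: [-3.141, 0.002, 0.416]
wrist_force: [-6.1, 3.2, 7.8]
gripper_width: 0.449
finger_force: 64.6
```

```bash
cat > b2.py <<'E'
from bub import *
p,im,gx,w=bubble();s=arm.sense()
print(s["clock"],s["orientation"],s["wrist_force"],s["joint_pos"][5])
for ch in(1,2): print(im[256:259,340:374,ch].mean(0).astype(int).tolist())
b=im[256:259,340:374,2].mean(0); x=np.arange(340,374); k=np.clip(b-120,0,None);print("bubble col",(k*x).sum()/max(k.sum(),1e-9),"mm left of 358.1:",(358.1-(k*x).sum()/max(k.sum(),1e-9))*2.68)
E
python3 b2.py
```

```text
28.275 [-3.14097570e+00  2.41892482e-03  4.19337869e-01] [-7.27339462  1.51067403  7.98154585] 0.8824530602361332
[77, 76, 76, 76, 74, 69, 85, 145, 192, 203, 203, 204, 200, 180, 162, 193, 205, 203, 198, 186, 185, 205, 218, 213, 210, 205, 204, 204, 201, 176, 111, 56, 62, 72]
[132, 132, 132, 130, 127, 109, 77, 80, 102, 109, 109, 110, 107, 95, 84, 103, 110, 108, 104, 99, 126, 178, 201, 178, 137, 112, 109, 109, 108, 90, 58, 66, 107, 126]
bubble col 358.2944964871194 mm left of 358.1: -0.5212505854798634
```

send_rows(
  commands=[
    [[0,0,-0.02],1],
    [[0,0,0],1],
    [[0,0,0],1],
    [[0,0,0],1],
    [[0,0,0],1],
    [[0,0,0],1],
    [[0,0,0],1],
    [[0,0,0],0],
    [[0,0,0],0],
    [[0,0,0],0],
    [[0,0,0],0],
    [[0,0,0],0],
  ],
)

```text
clock: 29.78
tcp_pos: [0.4783, -0.0148, 0.0448]
orientation: [-3.141, 0.003, -0.314]
wrist_force: [-3.8, 5.4, 5.0]
gripper_width: 0.451
finger_force: 64.2
```

send_rows(
  commands=[
    [[0,0,0],0],
    [[0,0,0],0],
    [[0,0,0],0],
    [[0,0,0],0],
    [[0,0,0],0],
    [[0,0,0],0],
    [[0,0,0],0],
    [[0,0,0],0],
  ],
)

```text
clock: 30.78
tcp_pos: [0.4783, -0.0148, 0.0448]
orientation: [-3.141, 0.003, -0.314]
wrist_force: [-4.0, 6.8, 3.8]
gripper_width: 0.449
finger_force: 64.2
```

```bash
sed -i 's/^b=im.*/b=im[256:259,349:369,2].mean(0); x=np.arange(349,369); k=np.clip(b-118,0,None);c=(k*x).sum()\/max(k.sum(),1e-9);print("bubble col",c,"mm left",(358.1-c)*2.68)/' b2.py; python3 b2.py; sleep 0; python3 b2.py|tail -1
```

```text
30.975 [-3.14102130e+00  3.12276817e-03 -3.14118107e-01] [-3.37645129  6.37031596  4.16749157] 1.6154853120924093
[77, 76, 76, 76, 73, 68, 80, 140, 192, 205, 205, 206, 201, 178, 141, 155, 176, 200, 224, 230, 221, 203, 178, 156, 191, 204, 204, 204, 201, 180, 125, 63, 58, 71]
[133, 133, 132, 131, 127, 111, 79, 78, 102, 111, 111, 111, 108, 94, 72, 80, 110, 164, 207, 206, 160, 117, 93, 79, 100, 109, 110, 110, 107, 92, 62, 63, 100, 124]
bubble col 358.4799498746867 mm left -1.0182656641603605
bubble col 358.4616113744076 mm left -0.9691184834122964
```

send_rows(
  commands=[
    [[0,0,-0.03],1],
    [[0,0,0],1],
    [[0,0,0],1],
    [[0,0,0],0],
    [[0,0,0],0],
    [[0,0,0],0],
  ],
)

```text
clock: 31.92
tcp_pos: [0.4784, -0.0145, 0.0449]
orientation: [-3.141, 0.003, -0.629]
wrist_force: [1.2, 7.0, -1.9]
gripper_width: 0.451
finger_force: 63.5
```

send_rows(
  commands=[
    [[0,0,0],0],
    [[0,0,0],0],
    [[0,0,0],0],
    [[0,0,0],0],
  ],
  claw=1,
)

```text
clock: 32.42
tcp_pos: [0.4796, -0.016, 0.0456]
orientation: [-3.142, -0.0, -0.629]
wrist_force: [-0.6, -0.0, -0.2]
gripper_width: 0.999
finger_force: 0.0
```

send_rows(
  commands=[
    [[0,0,-1],0],
    [[0,0,-1],0],
    [[0,0,-1],0],
    [[0,0,-0.5],0],
    [[0,0,0],0],
    [[0,0,0],0],
    [[0,0,0],0],
    [[0,0,0],0],
  ],
)

```text
clock: 33.42
tcp_pos: [0.479, -0.0158, 0.1322]
orientation: [3.141, 0.001, -0.629]
wrist_force: [0.1, -0.2, 0.1]
gripper_width: 0.997
finger_force: 0.0
```

```bash
python3 b2.py
```

```text
33.625 [ 3.14152336e+00  2.41650421e-04 -6.28738414e-01] [ 0.21978691 -0.26641919 -0.38675449] 1.9294497065437184
[77, 77, 77, 76, 75, 68, 74, 134, 192, 205, 206, 205, 201, 180, 138, 150, 191, 221, 229, 222, 210, 202, 178, 157, 191, 205, 204, 205, 202, 185, 135, 67, 55, 71]
[133, 133, 133, 131, 129, 113, 80, 77, 103, 111, 112, 111, 108, 93, 69, 94, 156, 203, 208, 168, 125, 109, 92, 80, 100, 110, 109, 110, 109, 95, 65, 58, 94, 123]
bubble col 357.6428571428571 mm left 1.2251428571430052
```

send_rows(
  commands=[
    [[0,0,0],-1],
    [[0,0,0],-1],
    [[0,0,0],-1],
    [[0,0,0],-1],
    [[0,0,0],-1],
    [[0,0,0],-1],
    [[-0.16,1,0],0],
    [[0,1,0],0],
    [[0,1,0],0],
    [[0,1,0],0],
    [[0,1,0],0],
    [[0,1,0],0],
  ],
  claw=0,
)

```text
clock: 35.12
tcp_pos: [0.4754, -0.1667, 0.133]
orientation: [3.142, -0.0, -0.0]
wrist_force: [-0.4, 0.4, -0.5]
gripper_width: -0.001
finger_force: 0.0
```

send_rows(
  commands=[
    [[0,0.08,0.5],0],
    [[0,0,0.5],0],
    [[0,0,0.3],0],
    [[0,0,0.2],0],
    [[0,0,0],0],
    [[0,0,0],0],
  ],
)

```text
clock: 35.88
tcp_pos: [0.4757, -0.1679, 0.0958]
orientation: [3.141, -0.001, -0.0]
wrist_force: [-0.1, 0.1, 0.2]
gripper_width: -0.001
finger_force: 0.0
```

```bash
python3 b2.py
python3 - <<'E'
from h import *
p=snapshot("top");q=snapshot("side")
a=p["image"][215:300,280:420];b=q["image"][190:300,260:350]
z=lambda i,f:cv2.resize(i,None,fx=f,fy=f,interpolation=cv2.INTER_CUBIC)
a=z(a,3);b=z(b,4);a=np.pad(a,((0,b.shape[0]-a.shape[0]),(0,0),(0,0)))
cv2.imwrite("pics/pr.png",np.hstack([a,b])[:,:,::-1])
E
```

```text
36.075 [ 3.14118918e+00 -6.27563049e-04 -4.66198742e-04] [-0.32847305  0.10033016  0.24488318] 1.0064971314294695
[34, 39, 51, 72, 93, 102, 104, 104, 104, 104, 105, 101, 88, 65, 49, 48, 54, 71, 108, 157, 191, 199, 179, 158, 193, 206, 206, 206, 204, 186, 136, 67, 56, 71]
[38, 43, 56, 78, 101, 110, 112, 113, 112, 113, 113, 110, 96, 72, 55, 53, 58, 68, 84, 97, 106, 106, 93, 80, 102, 110, 111, 111, 109, 95, 66, 58, 94, 124]
bubble col 0.0 mm left 959.7080000000001
```

View pics/pr.png

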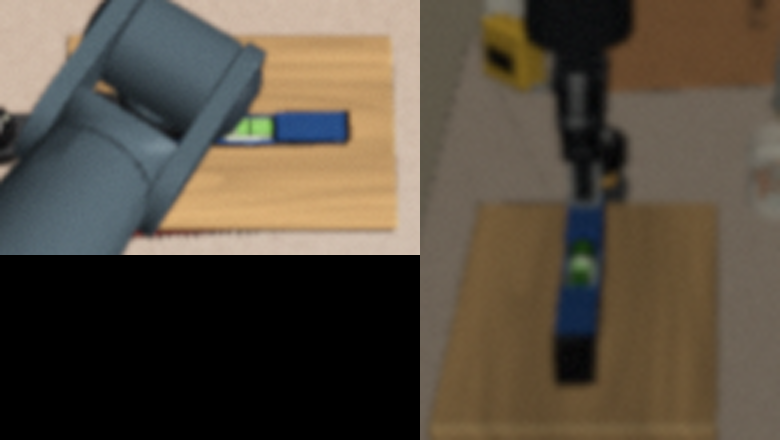

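The left half shows the arm hiding the left part of the vial up to about column 358. The right half shows the finger over the level's knob end, roughly centred. I'll shift 15 mm farther out, then press in steps.

send_rows(
  commands=[
    [[0.1,-0.6,0],0],
    [[0,0,0.1],0],
    [[0,0,0.1],0],
    [[0,0,0.05],0],
    [[0,0,0],0],
  ],
)

```text
clock: 36.8
tcp_pos: [0.4778, -0.153, 0.089]
orientation: [-3.141, 0.0, -0.001]
wrist_force: [0.3, 0.1, -1.4]
gripper_width: 0.005
finger_force: 0.0
```

send_rows(
  commands=[
    [[0,0,0.06],0],
    [[0,0,0],0],
    [[0,0,0],0],
  ],
)

```text
clock: 37.17
tcp_pos: [0.4779, -0.153, 0.0877]
orientation: [3.142, -0.0, -0.0]
wrist_force: [0.2, 0.0, 0.5]
gripper_width: 0.001
finger_force: 0.0
```

send_rows(
  commands=[
    [[0,0,0.06],0],
    [[0,0,0],0],
    [[0,0,0],0],
  ],
)

```text
clock: 37.55
tcp_pos: [0.4782, -0.1529, 0.0868]
orientation: [3.142, -0.001, -0.0]
wrist_force: [-0.4, 1.7, 5.4]
gripper_width: -0.003
finger_force: 2.7
```

send_rows(
  commands=[
    [[0,0,0.04],0],
    [[0,0,0],0],
    [[0,0,0],0],
  ],
)

```text
clock: 37.92
tcp_pos: [0.4784, -0.1528, 0.0865]
orientation: [-3.141, -0.001, -0.0]
wrist_force: [-3.2, 3.4, 9.3]
gripper_width: -0.001
finger_force: 4.9
```

send_rows(
  commands=[
    [[0,0,0],0],
    [[0,0,0],0],
    [[0,0,0],0],
    [[0,0,0],0],
    [[0,0,0],0],
    [[0,0,0],0],
    [[0,0,0],0],
    [[0,0,0],0],
    [[0,0,0],0],
    [[0,0,0],0],
    [[0,0,0],0],
    [[0,0,0],0],
  ],
)

```text
clock: 39.42
tcp_pos: [0.4784, -0.1528, 0.0865]
orientation: [-3.141, -0.001, -0.0]
wrist_force: [-1.8, 3.6, 10.1]
gripper_width: -0.001
finger_force: 4.9
```

```bash
python3 b2.py
python3 - <<'E'
from h import *
p=snapshot("top")
for o in("level","mug","tape_measure","coin_jar"):print(o,[m["rect"] for m in masks_of(p,o)[:1]])
E
```

```text
39.625 [-3.14132025e+00 -7.53362320e-04 -3.57961578e-04] [-3.06944311  3.20271487  9.75237329] 1.0352262137378765
[103, 102, 103, 102, 96, 81, 61, 49, 50, 61, 86, 127, 162, 168, 160, 191, 193, 180, 195, 221, 230, 221, 187, 162, 193, 205, 206, 205, 201, 177, 112, 57, 61, 72]
[112, 112, 113, 111, 104, 88, 67, 54, 51, 55, 63, 77, 89, 88, 82, 100, 100, 103, 151, 202, 210, 173, 115, 85, 102, 111, 111, 111, 107, 90, 57, 65, 104, 126]
bubble col 359.6388714733542 mm left -4.124175548589158
level [[345.3, 251.4, 52.2, 12.7]]
mug [[462.0, 253.2, 39.1, 39.2]]
tape_measure [[145.9, 286.5, 26.1, 23.3]]
coin_jar [[239.4, 204.6, 21.8, 19.7]]
```

Pressed at the knob end, the bubble reads about 3 mm off towards -y; unloaded it was about 2.4 mm the other way. Pressing at the opposite end loads the foot a third as much, so the bubble should end near +0.5 mm. I'll shift there.

send_rows(
  commands=[
    [[0,0,-0.2],0],
    [[0,0,-0.4],0],
    [[0,0.9,0],0],
    [[-0.1,0.9,0],0],
    [[0,0.9,0],0],
    [[0,0.9,0],0],
    [[0,0.9,0],0],
    [[0,0.9,0],0],
    [[0,0.4,0.3],0],
    [[0,0,0.2],0],
    [[0,0,0],0],
    [[0,0,0],0],
  ],
)

```text
clock: 41.38
tcp_pos: [0.4752, -0.297, 0.0873]
orientation: [-3.141, 0.001, 0.0]
wrist_force: [-0.5, -0.3, -0.0]
gripper_width: 0.002
finger_force: 0.0
```

send_rows(
  commands=[
    [[0,0,0.06],0],
    [[0,0,0],0],
    [[0,0,0],0],
  ],
)

```text
clock: 41.75
tcp_pos: [0.4754, -0.2972, 0.0869]
orientation: [-3.141, 0.0, 0.0]
wrist_force: [-1.6, 2.8, 4.8]
gripper_width: -0.001
finger_force: 2.7
```

send_rows(
  commands=[
    [[0,0,0.04],0],
    [[0,0,0],0],
    [[0,0,0],0],
    [[0,0,0],0],
    [[0,0,0],0],
    [[0,0,0],0],
    [[0,0,0],0],
    [[0,0,0],0],
    [[0,0,0],0],
    [[0,0,0],0],
    [[0,0,0],0],
    [[0,0,0],0],
  ],
)

```text
clock: 43.25
tcp_pos: [0.4755, -0.2973, 0.0868]
orientation: [-3.141, 0.0, 0.0]
wrist_force: [-4.2, 3.9, 11.4]
gripper_width: 0.002
finger_force: 5.3
```

```bash
python3 b2.py
python3 - <<'E'
from h import *
q=snapshot("side")
print([m["rect"] for m in masks_of(q,"level")[:1]])
g=np.mean([snapshot("side")["image"].astype(float) for _ in range(4)],0)
pt=[proj(q,[(.473,-.236+d,.114)])[0] for d in np.arange(-.034,.035,.004)]
for d,u in zip(np.arange(-34,35,4),pt):
    v=g[int(round(u[1])),int(round(u[0]))-1:int(round(u[0]))+2].mean(0).astype(int);print(d,u.round(1),v)
E
```

```text
43.45 [-3.14069322e+00  3.46317688e-04  2.65204404e-04] [-4.40777249  2.97162405 11.09611265] 0.8092765156095595
[71, 59, 45, 35, 36, 36, 41, 47, 53, 59, 63, 64, 67, 69, 69, 71, 72, 73, 74, 79, 85, 90, 93, 95, 95, 97, 97, 98, 99, 101, 101, 102, 102, 99]
[120, 96, 63, 41, 39, 40, 45, 51, 58, 65, 69, 70, 73, 75, 76, 77, 79, 80, 81, 87, 93, 98, 101, 103, 104, 106, 106, 107, 108, 109, 110, 111, 111, 108]
bubble col 0.0 mm left 959.7080000000001
[[290.8, 243.1, 17.3, 43.2]]
-34 [298.5 261.9] [20 21 22]
-30 [298.6 261.1] [21 22 22]
-26 [298.7 260.4] [21 22 23]
-22 [298.8 259.6] [21 22 23]
-18 [298.8 258.9] [21 22 22]
-14 [298.9 258.1] [20 21 21]
-10 [299.  257.4] [17 18 18]
-6 [299.1 256.6] [17 18 18]
-2 [299.1 255.9] [14 14 15]
2 [299.2 255.2] [14 15 16]
6 [299.3 254.4] [14 15 16]
10 [299.3 253.7] [14 15 16]
14 [299.4 253. ] [11 12 12]
18 [299.5 252.3] [ 9 10 10]
22 [299.6 251.6] [7 8 9]
26 [299.6 250.9] [7 8 9]
30 [299.7 250.2] [6 8 9]
34 [299.8 249.5] [11 12 13]
```

```bash
python3 -c "
from workcell import job;print(job.finish_job())"
```

```text
the job is handed in; nothing more can be done
None
```

The job is handed in at about 43 s of the 72 s: the arm is still pressing the level with about 11 N, and from my measurements the bubble should be within about 1 mm of centre. I couldn't see it in the final pose because the arm hid the vial, so that figure comes from readings taken unloaded (2.4 mm) and pressed at the other end (-3.2 mm).

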